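# Clear the basket off the cleaner and hold its lid open

### The arm

A 7-joint arm with a two-finger parallel gripper is mounted at the origin on the work surface. World frame = base frame: x ahead of the robot, y to its left, z up, the work surface at z = 0. Lengths are in m, angles in rad, forces in N, time in s.
With the tool pointing down it reaches from about 0.35 to 0.775 m from the base axis. Payload 3.1 kg.
Tool frame: the origin (TCP) lies on the centre line of the jaws, within the pads' length; the fingertips stand robot.tip_extent ahead of it and the grasp point (between the pads) lies 5 mm behind it (robot.tip_extent is the distance from the TCP to the fingertips, in m); z points along the fingers, y is the line along which they close (so a half turn about z gives the same grasp; the last joint's range is limited). The gripper opens to 85 mm and grips with 20 to 120 N. Pads are 22 mm wide; open, the fingers measure 114 mm over their backs; the gripper's body (76 mm by 85 mm) begins 54 mm behind the grasp point. The pads swing forward as they close: fully open they stand 13 mm farther back than shut.
Start: joints at [-1.159, 0.311, 0.014, 1.512, -0.004, 1.319, -0.027], TCP at [0.241, 0.494, 0.245] pointing down, gripper open.
Joint ranges: [-2.7, 2.7], [-0.3, 1.91], [-1.27, 1.3], [0.12, 2.57], [-1.44, 4.58], [0.2, 2.03], [-3.05, 3.05]. Speed limits (rad/s): [2.79, 2.79, 3.14, 3.14, 3.14, 3.14, 3.14].

### API

Orientations are given as a unit quaternion [w, x, y, z].
In Python, from station import robot, optics gives the robot as it stands.
- The arm moves only by the tool apply_moves, never from a script. Its argument "plan" is a list that holds one entry, the list of rows, each a list of 7 numbers: the shift along the tool's x, y, z normalised to -1 to 1, where 1 is 200 mm, then the turn, a rotation vector about the tool's x, y, z normalised to -1 to 1, where 1 is pi rad, then the gripper command: -1 is shut, 1 is fully open, values between are in proportion. A call has 1 to 20 rows; each row is the pose to reach, as a shift and turn from the pose commanded when the call began, along the tool's axes at that moment, turning the shorter way round; what a row does not reach only later rows make up. A row lasts 1/12 s, in which the tool goes at most 41.7 mm and 7.16 degrees, less where a joint would pass 70% of its speed; a pose out of reach is approached as far as the arm can. A call with a number of a shift or a turn outside -1 to 1 is refused whole. A call with a gripper value outside its range is refused whole. The fingers move at their own pace and stop on an object; "force" is the grip in N (left out, the last holds). Time passes only in rows, so rows that repeat a pose let the fingers close. It gives the time, the measured TCP pose, the force, the opening and the grip force at its end, in the units of the state.
- robot.get_obs(): the state, without advancing time (a new reading comes with each control period).
- optics.snapshot(name): name is "scene" or "top" or "wrist"; returns a dict with "frame" (384x512x3 uint8, red, green, blue), "intrinsics" (3x3 intrinsics, pixels), "extrinsics" (4x4, takes a point from world to camera coordinates). Camera axes: x right, y down, z forward; pixel columns grow to the right and rows downward; lengths in m; the calibration is good to about 2 mm. The wrist camera is an equidistant fisheye: a pixel r from the principal point sees the ray r / f radians off the axis. A picture is of the moment at which its call begins. There is no depth.
- robot.sign_off(): hands the job in; it is judged then, once.
Trained networks look in the newest picture that a camera, given by its name, has taken for a name from the list of things; names that differ only in an ending like _2 or _b are one class to them, and where a whole thing is asked for, a point or a joint stands for the part that bears it (a point fixed in the world has none). Each returns a list of dicts, best first, with "score" (0 to 1); they miss things now and then, are a little off and sometimes report something else, mostly with a low value. They report only what shows in the picture. A call takes as long as a camera call.
- optics.find_in(target, camera): "xyz" ([x, y, z] in m, in world coordinates, good to about 4 mm: the middle of the surface that is visible of it).
- optics.cut_out(target, camera): "pixels" (384x512 bool, what is visible of it).
- optics.tip_of(target, camera): "xyz" ([x, y, z] in m, in world coordinates, good to about 4 mm: a listed point, or the origin of a listed thing).
The state is a dict: "clock": time; "qpos": joint angles; "qvel": joint speeds; "effort": joint torques, N m; "eef_pos": TCP position; "tcp_rot": TCP orientation; "force": force on the tool from outside, world axes, zero at the start; "wrist_torque": the same for the moment, N m; "width": finger opening in m; "finger_force": force on a finger pad.
Only numpy, scipy, OpenCV 4.12 (cv2) and the standard library are available. Lean on these libraries where they do the work, as an engineer would, in place of code of your own. Each camera call takes 0.05 s, during which the arm holds its last target. There are 200 camera calls.

### The job

A parts basket is standing on the lid of the ultrasonic cleaner: hang it by its handle on the double hook of the drain stand and let go of it. Then tug the lid's handle upwards before touching the sliding catch, to feel whether the lid is caught; if it is, slide the catch over to its released end. Raise the lid well past half-way (to about 55 degrees), and finish still holding it up with the gripper, with the basket hanging still on the hook and the jar, the screw tray and the prying stick beside and between them left where they are.

Things in the scene. Friction and masses are not known exactly. Their poses are not given: they have to be found in the camera images.
- cleaner: Bench ultrasonic cleaner, a steel and white box fixed to the bench; stands left or right of the middle. Origin: bench level. In its own axes (x to its back, y to its left, z up) the housing reaches from x = -160 (front) to +90 mm (back), 120 mm to either side, 120 mm high. The lid covers the part behind x = -78 mm; in front of it is a flat deck 120 mm high with the catch tab.
- lid_hinge (a point): Point on the lid's hinge line at the cleaner's back rim, mid-width, 122 mm above the bench; axes as the cleaner's. The hinge line runs along the cleaner's y.
- lid (a joint): Lid angle in rad: 0 shut, grows as the front edge rises, end stop at 1.25. The lid is a grey plate 168 x 240 x 8 mm, 0.4 kg; about 3 N at the handle lifts it when it is free and it always falls shut if let go. When it is caught it rises only about 4 mm at the handle (0.02 to 0.04 rad), then stops hard.
- lid_handle (a point): Middle of the black round bar handle on the lid near its front edge; bar 10 mm thick, 100 mm long along the cleaner's y, its centre 36 mm above the lid's top face. In the cleaner's axes it lies 135 mm in front of the hinge line and 44 mm above it with the lid shut; it swings about the hinge with the lid. Axes turn with the lid.
- catch (a joint): Position of the sliding catch in m: 0 at its starting end, 0.020 at its released end (it has been slid towards the cleaner's left, +y). About 3 N moves it; it stays where it is left. The hidden tongue inside does not always engage: at the start the tab stands at 0 whether the lid is caught or not, so only a tug tells. At 0.015 or more the lid is always free.
- catch_tab (a point): Black upright thumb tab of the catch on the deck, 14 x 14 mm and 32 mm tall; this point is on its axis 20 mm above the deck (140 mm above the bench), 135 mm in front of the cleaner's origin. Axes as the cleaner's; slides along y.
- basket: Loose steel parts basket, about 0.2 kg, open box 70 x 104 mm and 45 mm tall; origin at the centre of its underside. It starts on the lid behind the lid's handle. A rigid bail of 9 mm round bar stands over it along its y.
- basket_bar (a point): Middle of the straight top bar of the basket's bail: 9 mm thick, 101 mm long along the basket's y, 125 mm above the basket's underside. Axes as the basket's.
- stand: Steel drain stand fixed to the bench, base plate 150 x 120 x 10 mm; origin at bench level below the hooks' saddle; x points from the hooks to the post, y to its left. The post stands at x = +70 mm and is 245 mm tall.
- hook_saddle (a point): Where the middle of the hung basket's bar rests, 224.5 mm above the bench, half-way between two upturned hooks (8 mm rods 30 mm to either side in y, 52 mm free between). The tips rise to 246 mm, 34 mm nearer the robot (-x); behind, the rods slope up to the post. The basket hangs below the hooks: bring it in from the -x side, hooks passing between bar and basket rim (80 mm), then lower.
- flux_jar: Flux jar, 48 mm across, 60 mm tall, beside the stand. A bystander, to be left alone.
- screw_tray: White screw tray 70 x 50 x 18 mm, beside the stand. A bystander, to be left alone.
- spudger: Black flat prying stick 150 mm long, in the middle between cleaner and stand. A bystander, to be left alone.

How it is judged:
On the way, in this order (a step that is already met when the one before it is completed fails the run):
1. the basket hangs by its bar in the saddle of the double hook, let go (horizontal distance between basket_bar and hook_saddle below 0.03 m and z of basket_bar in the frame of hook_saddle between -0.006 and 0.012 m and contact force between basket and stand above 0.6 N and contact force between basket and the arm below 0.2 N and contact force between basket and the fingers below 0.2 N and angle between basket's own z axis and vertical below 0.25 rad and linear speed of basket below 0.05 m/s), for 0.2 s.
2. the lid is tugged up (over 0.012 rad, about 2 mm at its front edge) with the catch still at its starting end (value of joint lid above 0.012 rad and value of joint catch below 0.004 m and contact force between lid and the fingers above 0.3 N), for 0.1 s.
At the end, for the whole second after the job is handed in: Lid above 0.78 rad and still, fingers touching it with over 0.3 N; basket on the double hook, untouched and at rest, bar middle within 30 mm sideways and -6 to +12 mm in height of the saddle point, upright within 0.25 rad, pressing on the stand with over 0.6 N (all of step 1 and value of joint lid above 0.78 rad and velocity of joint lid between -0.1 and 0.1 rad/s and contact force between lid and the fingers above 0.3 N); the arm keeps its last pose, push and grip.
It fails at once if a bystander is moved more than 40 mm (distance of any of flux_jar, screw_tray, spudger from where it was at the start of the episode above 0.04 m).
It also fails if it takes over 72 s, if anything falls off the work surface, if the arm or the gripper's body presses on something with over 40 N, if the wrist force passes 120 N, or if a joint passes its speed limit or range.

## Working session

There is one attempt and no reset: what is moved stays moved. The work goes in short steps, Python scripts to look and compute and a tool call to move; the robot and the scene stay as the last step left them, time stands still between calls to the robot, and variables do not carry over. Pictures are saved under pics/ and viewed, at most 12 in all, crops included, and the job is handed in when it is done.

Besides the shell and the picture viewer there is one more tool, called after "Request:" by a JSON object that holds its "fn" and its "kwargs", one argument or row to a line. apply_moves: Moves the arm, as the interface text tells. Its arguments: {"type":"object","properties":{"plan":{"type":"array"},"force":{"type":"number"}},"required":["plan"]}

```bash
mkdir -p pics; ls
python3 - <<'E'
from station import robot, optics
import cv2, numpy as np
print(robot.tip_extent, {k:np.round(v,3) for k,v in robot.get_obs().items()})
ims=[]
for c in ["scene","top"]:
    s=optics.snapshot(c); cv2.imwrite(f"pics/{c}0.png",s["frame"][:,:,::-1])
    for n in ["cleaner","lid_hinge","lid_handle","catch_tab","basket","basket_bar","stand","hook_saddle","flux_jar","screw_tray","spudger"]:
        try:
            r=optics.tip_of(n,c); print(c,n,[(np.round(d["xyz"],3).tolist(),round(d["score"],2)) for d in r[:2]])
        except Exception as e: print(c,n,e)
E
```

```text
pics
0.014 {'clock': np.float64(0.0), 'qpos': array([-1.159,  0.312,  0.014,  1.513, -0.004,  1.319, -0.027]), 'qvel': array([-0.   ,  0.001, -0.001, -0.001, -0.001,  0.001, -0.   ]), 'effort': array([-0.0000e+00, -3.7991e+01,  1.4600e-01, -2.3059e+01,  1.2000e-02,
        1.4000e-02, -0.0000e+00]), 'eef_pos': array([0.241, 0.494, 0.244]), 'tcp_rot': array([-0.   ,  0.225,  0.974, -0.001]), 'force': array([ 0.157, -0.088, -0.48 ]), 'wrist_torque': array([-0.016,  0.013, -0.048]), 'finger_force': np.float64(0.0), 'width': np.float64(0.085)}
scene cleaner [([0.58, -0.23, -0.001], 0.6), ([0.577, 0.308, 0.002], 0.44)]
scene lid_hinge [([0.665, -0.239, 0.124], 0.87)]
scene lid_handle [([0.533, -0.232, 0.162], 0.61)]
scene catch_tab [([0.666, -0.24, 0.121], 0.63), ([0.442, -0.213, 0.14], 0.44)]
scene basket [([0.598, -0.222, 0.132], 0.82)]
scene basket_bar [([0.601, -0.228, 0.253], 0.82), ([0.598, -0.225, 0.132], 0.73)]
scene stand [([0.594, 0.195, -0.004], 0.95), ([0.596, -0.225, 0.129], 0.62)]
scene hook_saddle [([0.597, 0.194, 0.226], 0.88)]
scene flux_jar [([0.58, 0.308, -0.001], 0.75), ([0.578, -0.231, 0.001], 0.33)]
scene screw_tray [([0.576, 0.087, 0.002], 0.86)]
scene spudger [([0.666, 0.002, 0.002], 0.53)]
top cleaner [([0.579, -0.229, 0.0], 0.68)]
top lid_hinge [([0.67, -0.239, 0.122], 0.89), ([0.6, -0.218, 0.127], 0.3)]
top lid_handle [([0.532, -0.226, 0.169], 0.77)]
top catch_tab [([0.446, -0.219, 0.14], 0.46), ([0.58, -0.231, -0.0], 0.44)]
top basket [([0.603, -0.224, 0.128], 0.69)]
top basket_bar [([0.601, -0.226, 0.254], 0.91)]
top stand []
top hook_saddle [([0.597, 0.192, 0.226], 0.58)]
top flux_jar [([0.579, 0.303, -0.001], 0.71)]
top screw_tray [([0.572, 0.089, -0.003], 0.84)]
top spudger [([0.669, 0.0, -0.003], 0.57)]
```

View pics/scene0.png

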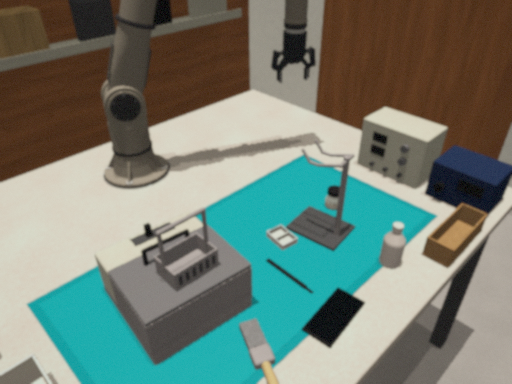

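View pics/top0.png

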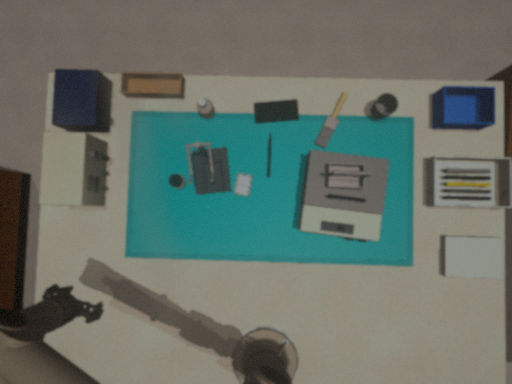

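The scene image shows the cleaner at about (175,285), with the basket on it, and the stand at (325,225) with its hooks toward the robot. In the top view the cleaner is at (343,195) and the stand at (210,170). Next I need the yaws.

Run:
```python
from station import robot, optics
import cv2, numpy as np
t=cv2.imread("pics/top0.png"); 
a=cv2.resize(t[125:215,160:260],None,fx=4,fy=4,interpolation=cv2.INTER_CUBIC); b=cv2.resize(t[140:245,295:395],None,fx=4,fy=4,interpolation=cv2.INTER_CUBIC)[:360]
s=cv2.imread("pics/scene0.png")
c=cv2.resize(s[135:250,280:380],None,fx=4,fy=4,interpolation=cv2.INTER_CUBIC)[:240]
d=cv2.resize(s[190:305,125:225],None,fx=4,fy=4,interpolation=cv2.INTER_CUBIC)[:240]
cv2.imwrite("pics/crop.png",np.vstack([np.hstack([a,b]),np.hstack([c,d])]))
for n in ["top","scene"]:
    q=optics.snapshot(n); print(n,np.round(q["intrinsics"],2).tolist(),np.round(q["extrinsics"],4).tolist())
```

```text
top [[394.22, 0.0, 257.07], [0.0, 394.22, 187.17], [0.0, 0.0, 1.0]] [[0.0282, -0.9993, -0.0234, 0.0243], [-0.998, -0.0269, -0.057, 0.5666], [0.0563, 0.0249, -0.9981, 1.294], [0.0, 0.0, 0.0, 1.0]]
scene [[422.52, 0.0, 257.0], [0.0, 422.52, 193.03], [0.0, 0.0, 1.0]] [[0.7011, 0.713, -0.0034, -0.4044], [0.4089, -0.4059, -0.8173, -0.077], [-0.5841, 0.5717, -0.5762, 1.4126], [0.0, 0.0, 0.0, 1.0]]
```

View pics/crop.png

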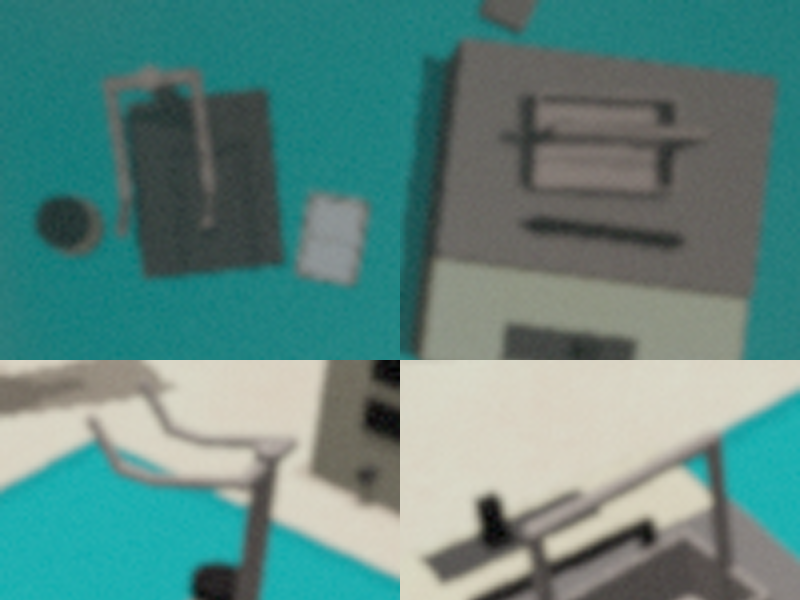

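The crop gives these yaws: stand about +0.12 (hook tips at (122,232) and (208,222)), cleaner about -0.087, and basket bail about +0.02.

```bash
cat > h.py <<'E'
import numpy as np, sys
from scipy.spatial.transform import Rotation as R
from station import robot, optics
def pose(o): q=o["tcp_rot"]; return np.array(o["eef_pos"]),R.from_quat([q[1],q[2],q[3],q[0]])
def down(yaw): # tool z down, tool y along world heading yaw
    y=np.array([np.cos(yaw),np.sin(yaw),0]); z=np.array([0,0,-1.]); return R.from_matrix(np.c_[np.cross(y,z),y,z])
def rel(p,yaw,P=None,Q=None):
    """row numbers from pose P,Q (default: now) to tcp p, yaw"""
    if P is None: P,Q=pose(robot.get_obs())
    s=Q.inv().apply(np.array(p)-P)/.2; r=(Q.inv()*down(yaw)).as_rotvec()/np.pi
    return np.round(np.r_[s,r],3).tolist()
E
python3 - <<'E'
from h import *
print(rel([.601,-.227,.36],.02))
E
```

```text
[-3.198, -2.453, -0.574, 0.0, -0.0, 0.349]
```

Request:
{"fn": "apply_moves", "kwargs": {
  "plan": [
    [[-0.3, -0.2, -0.574, 0, 0, 0, 1], [-0.8, -0.6, -0.574, 0, 0, 0, 1], [-0.9, -0.7, -0.574, 0, 0, 0, 1], [-0.9, -0.7, -0.574, 0, 0, 0, 1], [-0.9, -0.7, -0.574, 0, 0, 0, 1], [-0.9, -0.7, -0.574, 0, 0, 0, 1]]
  ]
}}

```text
clock: 1.8
eef_pos: [0.3369, 0.2984, 0.3567]
tcp_rot: [0.0, 0.225, 0.974, 0.0]
force: [1.2, 0.7, 0.0]
width: 0.0858
finger_force: 0.0
```

Request:
{"fn": "apply_moves", "kwargs": {
  "plan": [
    [[-0.9, -0.7, 0, 0, 0, 0, 1], [-0.9, -0.7, 0, 0, 0, 0, 1], [-0.9, -0.7, 0, 0, 0, 0, 1], [-0.9, -0.7, 0, 0, 0, 0, 1], [-0.9, -0.7, 0, 0, 0, 0, 1], [-0.9, -0.7, 0, 0, 0, 0, 1]]
  ]
}}

```text
clock: 2.3
eef_pos: [0.4387, 0.0888, 0.3563]
tcp_rot: [0.001, 0.229, 0.973, -0.001]
force: [0.2, -0.7, 0.8]
width: 0.0857
finger_force: 0.0
```

Request:
{"fn": "apply_moves", "kwargs": {
  "plan": [
    [[-0.9, -0.7, 0, 0, 0, 0.05, 1], [-0.9, -0.7, 0, 0, 0, 0.1, 1], [-0.9, -0.7, 0, 0, 0, 0.15, 1], [-0.9, -0.7, 0, 0, 0, 0.2, 1], [-0.9, -0.7, 0, 0, 0, 0.25, 1], [-0.9, -0.7, 0, 0, 0, 0.3, 1], [-0.9, -0.7, 0, 0, 0, 0.349, 1], [-0.9, -0.7, 0, 0, 0, 0.349, 1], [-0.9, -0.7, 0, 0, 0, 0.349, 1]]
  ]
}}

```text
clock: 3.05
eef_pos: [0.5374, -0.11, 0.3555]
tcp_rot: [-0.0, 0.702, 0.712, -0.0]
force: [0.1, 0.4, 0.8]
width: 0.0849
finger_force: 0.0
```

Run:
```python
from h import *
import cv2
o=robot.get_obs(); print(o["clock"],o["eef_pos"],np.round(o["qpos"],2)); print(rel([.601,-.227,.36],.02))
s=optics.snapshot("wrist"); cv2.imwrite("pics/w1.png",s["frame"][:,:,::-1])
for n in ["basket_bar","basket","hook_saddle","stand"]: print(n,[(np.round(d["xyz"],3),round(d["score"],2)) for d in optics.tip_of(n,"wrist")[:2]])
```

```text
3.05 [ 0.53742406 -0.11000578  0.35546946] [-0.34  0.32  0.73  1.31 -0.21  1.59  0.37]
[-0.589, 0.31, -0.023, -0.0, 0.0, -0.002]
basket_bar [(array([ 0.603, -0.221,  0.249]), 0.89)]
basket [(array([ 0.6  , -0.222,  0.134]), 0.62)]
hook_saddle [(array([ 0.58 , -0.236, -0.002]), 0.51)]
stand []
```

View pics/w1.png

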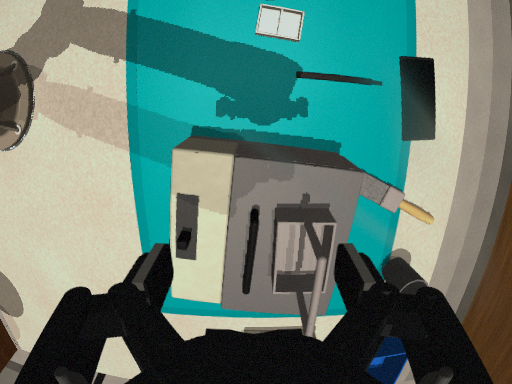

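The wrist view shows the bail from (325,235) to (308,330), running roughly along world y. The catch tab is at (185,240). Moving above the bar.

Request:
{"fn": "apply_moves", "kwargs": {
  "plan": [
    [[-0.575, 0.31, 0, 0, 0, 0, 1], [-0.575, 0.31, 0, 0, 0, 0, 1], [-0.575, 0.31, 0, 0, 0, 0, 1], [-0.575, 0.31, 0, 0, 0, 0, 1], [-0.575, 0.31, 0, 0, 0, 0, 1], [-0.575, 0.31, 0, 0, 0, 0, 1]]
  ]
}}

```text
clock: 3.8
eef_pos: [0.6016, -0.2231, 0.3553]
tcp_rot: [-0.001, 0.7, 0.714, -0.0]
force: [0.4, 0.6, -0.2]
width: 0.0854
finger_force: 0.0
```

Run:
```python
from h import *
import cv2
o=robot.get_obs(); print(o["clock"],o["eef_pos"],np.round(o["qpos"],2)); print(rel([.601,-.225,.249],.02))
s=optics.snapshot("wrist"); cv2.imwrite("pics/w2.png",s["frame"][:,:,::-1])
for n in ["basket_bar","basket"]: print(n,[(np.round(d["xyz"],3),round(d["score"],2)) for d in optics.tip_of(n,"wrist")[:2]])
```

```text
3.8 [ 0.60158832 -0.22305591  0.35531179] [-0.04  0.56  0.72  1.   -0.36  1.7   0.57]
[-0.01, -0.003, 0.532, -0.0, -0.0, 0.0]
basket_bar [(array([ 0.602, -0.22 ,  0.254]), 0.94)]
basket [(array([ 0.598, -0.222,  0.134]), 0.55)]
```

View pics/w2.png

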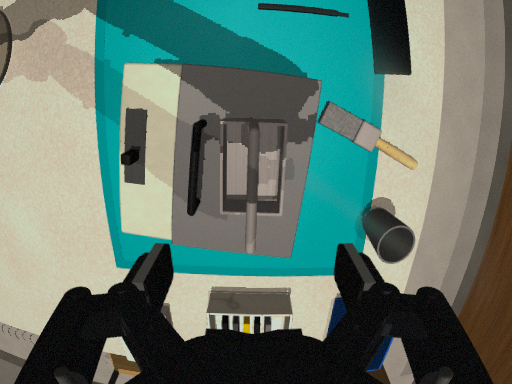

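The bar runs straight down the image at column 252, centred between the jaws and aligned with them. Descending and gripping.

Request:
{"fn": "apply_moves", "kwargs": {
  "plan": [
    [[0, 0, 0.2, 0, 0, 0, 1], [0, 0, 0.35, 0, 0, 0, 1], [0, 0, 0.45, 0, 0, 0, 1], [0, 0, 0.53, 0, 0, 0, 1], [0, 0, 0.53, 0, 0, 0, 1], [0, 0, 0.53, 0, 0, 0, 0], [0, 0, 0.53, 0, 0, 0, -0.5], [0, 0, 0.53, 0, 0, 0, -1], [0, 0, 0.53, 0, 0, 0, -1], [0, 0, 0.53, 0, 0, 0, -1], [0, 0, 0.53, 0, 0, 0, -1], [0, 0, 0.53, 0, 0, 0, -1], [0, 0, 0.53, 0, 0, 0, -1], [0, 0, 0.53, 0, 0, 0, -1]]
  ],
  "force": 50
}}

```text
clock: 5.12
eef_pos: [0.6017, -0.2235, 0.2501]
tcp_rot: [0.0, 0.7, 0.714, -0.0]
force: [-0.6, -1.4, 1.2]
width: 0.0072
finger_force: 48.7
```

Request:
{"fn": "apply_moves", "kwargs": {
  "plan": [
    [[0, 0, -0.1, 0, 0, 0, -1], [0, 0, -0.2, 0, 0, 0, -1], [0, 0, -0.3, 0, 0, 0, -1], [0, 0, -0.4, 0, 0, 0, -1], [0, 0, -0.4, 0, 0, 0, -1], [0, 0, -0.4, 0, 0, 0, -1]]
  ]
}}

```text
clock: 5.62
eef_pos: [0.6019, -0.2232, 0.3299]
tcp_rot: [0.001, 0.7, 0.714, 0.0]
force: [0.2, 0.3, -2.3]
width: 0.0073
finger_force: 48.8
```

Run:
```python
from h import *
o=robot.get_obs(); print(o["clock"],o["eef_pos"],o["force"],o["width"],np.round(o["qpos"],2))
for c in ["top","scene","wrist"]:
    optics.snapshot(c)
    for n in ["basket_bar","basket","hook_saddle","lid_handle","catch_tab"]: print(c,n,[(np.round(d["xyz"],3),round(d["score"],2)) for d in optics.tip_of(n,c)[:2]])
u=np.array([np.cos(.12),np.sin(.12),0])
S=np.array([.597,.193,.2245]); pre=S-.13*u; print(pre, rel([pre[0],pre[1],.335],.12))
```

```text
5.6167 [ 0.60193542 -0.22323532  0.32987428] [ 0.17673521  0.29231291 -2.33971772] 0.007317023218117297 [-0.06  0.55  0.72  1.07 -0.36  1.64  0.58]
top basket_bar [(array([ 0.602, -0.224,  0.33 ]), 0.83)]
top basket [(array([ 0.6  , -0.22 ,  0.207]), 0.88)]
top hook_saddle [(array([0.601, 0.19 , 0.224]), 0.59)]
top lid_handle [(array([ 0.531, -0.227,  0.17 ]), 0.62)]
top catch_tab []
scene basket_bar [(array([ 0.602, -0.226,  0.334]), 0.93), (array([0.598, 0.194, 0.227]), 0.28)]
scene basket [(array([ 0.598, -0.222,  0.211]), 0.85)]
scene hook_saddle [(array([0.6  , 0.196, 0.227]), 0.79), (array([ 0.667,  0.002, -0.   ]), 0.18)]
scene lid_handle [(array([ 0.533, -0.227,  0.162]), 0.69)]
scene catch_tab [(array([ 0.443, -0.215,  0.143]), 0.64)]
wrist basket_bar [(array([ 0.602, -0.222,  0.335]), 0.85)]
wrist basket [(array([ 0.599, -0.22 ,  0.211]), 0.84)]
wrist hook_saddle []
wrist lid_handle [(array([ 0.533, -0.227,  0.162]), 0.93)]
wrist catch_tab [(array([ 0.449, -0.216,  0.14 ]), 0.78)]
[0.46793488 0.17743741 0.2245    ] [2.015, -0.627, -0.026, 0.0, 0.0, -0.032]
```

Request:
{"fn": "apply_moves", "kwargs": {
  "plan": [
    [[0.1, -0.05, 0, 0, 0, 0, -1], [0.25, -0.15, 0, 0, 0, 0, -1], [0.4, -0.25, 0, 0, 0, 0, -1], [0.55, -0.35, 0, 0, 0, 0, -1], [0.7, -0.45, 0, 0, 0, 0, -1], [0.85, -0.55, 0, 0, 0, 0, -1], [1, -0.62, 0, 0, 0, -0.01, -1]]
  ]
}}

```text
clock: 7.1
eef_pos: [0.4716, -0.0248, 0.3299]
tcp_rot: [-0.0, 0.689, 0.725, 0.0]
force: [1.3, 0.2, -1.4]
width: 0.0072
finger_force: 48.9
```

Request:
{"fn": "apply_moves", "kwargs": {
  "plan": [
    [[0.15, 0, 0, 0, 0, -0.01, -1], [0.3, 0, 0, 0, 0, -0.02, -1], [0.45, 0, 0, 0, 0, -0.02, -1], [0.6, 0, 0, 0, 0, -0.02, -1], [0.75, 0, 0, 0, 0, -0.02, -1], [0.88, 0, 0, 0, 0, -0.02, -1], [0.97, 0, 0, 0, 0, -0.02, -1], [1, 0, 0, 0, 0, -0.02, -1], [1, 0, 0, 0, 0, -0.02, -1], [1, 0, 0, 0, 0, -0.02, -1], [1, 0, 0, 0, 0, -0.02, -1]]
  ]
}}

```text
clock: 8.02
eef_pos: [0.4637, 0.1716, 0.33]
tcp_rot: [0.001, 0.667, 0.745, -0.0]
force: [-1.3, -0.5, -1.0]
width: 0.0073
finger_force: 48.9
```

Run:
```python
from h import *
import cv2
o=robot.get_obs(); print(o["clock"],o["eef_pos"],o["width"],np.round(o["qpos"],2))
for c in ["top","scene","wrist"]:
    s=optics.snapshot(c); cv2.imwrite(f"pics/{c}3.png",s["frame"][:,:,::-1])
    for n in ["basket_bar","basket","hook_saddle","stand"]: print(c,n,[(np.round(d["xyz"],3),round(d["score"],2)) for d in optics.tip_of(n,c)[:2]])
```

```text
8.0167 [0.46371693 0.17163587 0.33001046] 0.007288523644779252 [-0.85  0.17  0.54  1.51 -0.09  1.49 -0.19]
top basket_bar [(array([0.463, 0.171, 0.336]), 0.56), (array([0.597, 0.19 , 0.004]), 0.42)]
top basket [(array([0.466, 0.174, 0.21 ]), 0.73)]
top hook_saddle [(array([0.6  , 0.193, 0.227]), 0.82)]
top stand [(array([0.599, 0.192, 0.005]), 0.98)]
scene basket_bar [(array([0.464, 0.173, 0.334]), 0.95)]
scene basket [(array([0.458, 0.173, 0.214]), 0.71), (array([ 0.533, -0.229,  0.164]), 0.49)]
scene hook_saddle [(array([0.6  , 0.193, 0.229]), 0.73), (array([0.461, 0.169, 0.334]), 0.61)]
scene stand [(array([ 0.598,  0.196, -0.003]), 0.55)]
wrist basket_bar [(array([0.464, 0.176, 0.337]), 0.69)]
wrist basket [(array([0.463, 0.175, 0.213]), 0.77)]
wrist hook_saddle []
wrist stand [(array([ 0.603,  0.193, -0.001]), 0.8)]
```

View pics/wrist3.png

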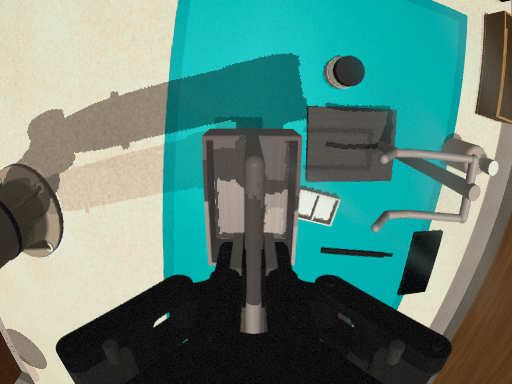

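The wrist view shows the basket square to the stand's base plate, with the hook tips at (387,158) and (378,228) straight ahead. Lowering to entry height, then moving in.

Request:
{"fn": "apply_moves", "kwargs": {
  "plan": [
    [[0.02, 0, 0.12, 0, 0, 0, -1], [0.03, 0, 0.24, 0, 0, 0, -1], [0.03, 0, 0.34, 0, 0, 0, -1], [0.03, 0, 0.34, 0, 0, 0, -1], [0.03, 0.08, 0.34, 0, 0, 0, -1], [0.03, 0.16, 0.34, 0, 0, 0, -1], [0.03, 0.24, 0.34, 0, 0, 0, -1], [0.03, 0.32, 0.34, 0, 0, 0, -1], [0.03, 0.4, 0.34, 0, 0, 0, -1], [0.03, 0.47, 0.34, 0, 0, 0, -1], [0.03, 0.53, 0.34, 0, 0, 0, -1], [0.03, 0.59, 0.34, 0, 0, 0, -1], [0.03, 0.64, 0.34, 0, 0, 0, -1], [0.03, 0.68, 0.34, 0, 0, 0, -1], [0.03, 0.68, 0.34, 0, 0, 0, -1], [0.03, 0.68, 0.34, 0, 0, 0, -1], [0.03, 0.68, 0.34, 0, 0, 0, -1]]
  ]
}}

```text
clock: 10.18
eef_pos: [0.5974, 0.1958, 0.2624]
tcp_rot: [-0.0, 0.665, 0.747, 0.0]
force: [0.4, -0.0, -1.5]
width: 0.0073
finger_force: 48.9
```

Run:
```python
from h import *
import cv2
o=robot.get_obs(); print(o["clock"],o["eef_pos"],o["width"],np.round(o["qpos"],2))
for c in ["top","scene","wrist"]:
    s=optics.snapshot(c); cv2.imwrite(f"pics/{c}4.png",s["frame"][:,:,::-1])
    for n in ["basket_bar","basket","hook_saddle"]: print(c,n,[(np.round(d["xyz"],3),round(d["score"],2)) for d in optics.tip_of(n,c)[:2]])
a=cv2.imread("pics/scene4.png")[110:260,270:390]; cv2.imwrite("pics/c4.png",np.hstack([cv2.resize(a,(384,480),interpolation=cv2.INTER_CUBIC),cv2.resize(cv2.imread("pics/wrist4.png")[60:360,130:390],(416,480))]))
```

```text
10.1833 [0.59737382 0.19582444 0.26235635] 0.007302477915627033 [-0.67  0.5   0.54  1.26 -0.25  1.45 -0.05]
top basket_bar [(array([0.598, 0.198, 0.266]), 0.81)]
top basket [(array([0.596, 0.197, 0.137]), 0.93)]
top hook_saddle [(array([0.601, 0.191, 0.227]), 0.76)]
scene basket_bar [(array([0.599, 0.192, 0.262]), 0.59)]
scene basket [(array([0.593, 0.196, 0.146]), 0.97)]
scene hook_saddle [(array([0.597, 0.192, 0.226]), 0.57)]
wrist basket_bar [(array([0.598, 0.196, 0.265]), 0.71)]
wrist basket [(array([0.598, 0.199, 0.145]), 0.62)]
wrist hook_saddle []
```

View pics/c4.png

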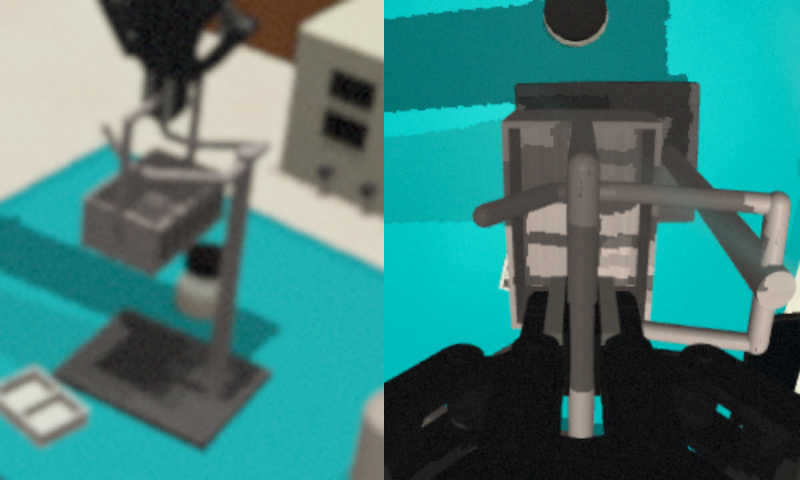

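The bar is above the rods, the basket is below them, and the hooks lie between the bar and the rim. Lowering.

Request:
{"fn": "apply_moves", "kwargs": {
  "plan": [
    [[-0.015, 0, 0.05, 0, 0, 0, -1], [-0.015, 0, 0.1, 0, 0, 0, -1], [-0.015, 0, 0.14, 0, 0, 0, -1], [-0.015, 0, 0.17, 0, 0, 0, -1], [-0.015, 0, 0.19, 0, 0, 0, -1], [-0.015, 0, 0.2, 0, 0, 0, -1], [-0.015, 0, 0.205, 0, 0, 0, -1], [-0.015, 0, 0.205, 0, 0, 0, -1], [-0.015, 0, 0.205, 0, 0, 0, -1]]
  ]
}}

```text
clock: 11.53
eef_pos: [0.5982, 0.1928, 0.2212]
tcp_rot: [0.0, 0.665, 0.747, 0.0]
force: [-0.0, -0.4, -2.2]
width: 0.0071
finger_force: 48.9
```

Run:
```python
from h import *
o=robot.get_obs(); print(o["clock"],o["eef_pos"],o["width"],o["force"])
for c in ["top","scene","wrist"]:
    s=optics.snapshot(c)
    for n in ["basket_bar","basket","hook_saddle"]: print(c,n,[(np.round(d["xyz"],3),round(d["score"],2)) for d in optics.tip_of(n,c)[:2]])
```

```text
11.5333 [0.59822063 0.19283229 0.22119238] 0.00708667567029434 [-0.02408153 -0.37042599 -2.17352069]
top basket_bar [(array([0.599, 0.192, 0.227]), 0.7)]
top basket [(array([0.598, 0.195, 0.098]), 0.63)]
top hook_saddle [(array([0.602, 0.193, 0.227]), 0.59)]
scene basket_bar [(array([0.602, 0.188, 0.223]), 0.88)]
scene basket [(array([0.595, 0.192, 0.105]), 0.78), (array([0.575, 0.089, 0.003]), 0.19)]
scene hook_saddle [(array([0.598, 0.194, 0.228]), 0.81), (array([0.593, 0.192, 0.104]), 0.41)]
wrist basket_bar [(array([0.598, 0.194, 0.224]), 0.77)]
wrist basket [(array([0.598, 0.195, 0.104]), 0.69)]
wrist hook_saddle []
```

Request:
{"fn": "apply_moves", "kwargs": {
  "plan": [
    [[0, 0, 0.008, 0, 0, 0, -1], [0, 0, 0.012, 0, 0, 0, -1], [0, 0, 0.012, 0, 0, 0, -0.6], [0, 0, 0.012, 0, 0, 0, -0.4], [0, 0, 0.012, 0, 0, 0, -0.2], [0, 0, 0.012, 0, 0, 0, 0], [0, 0, 0.012, 0, 0, 0, 0], [0, 0, 0.012, 0, 0, 0, 0], [0, 0, 0.012, 0, 0, 0, 0], [0, 0, -0.1, 0, 0, 0, 0], [0, 0, -0.25, 0, 0, 0, 0], [0, 0, -0.4, 0, 0, 0, 0], [0, 0, -0.55, 0, 0, 0, 0], [0, 0, -0.55, 0, 0, 0, 0]]
  ]
}}

```text
clock: 13.3
eef_pos: [0.6006, 0.1928, 0.3381]
tcp_rot: [0.004, 0.665, 0.747, 0.005]
force: [0.4, 0.2, 0.4]
width: 0.0425
finger_force: 0.0
```

Run:
```python
from h import *
import cv2
o=robot.get_obs(); print(o["clock"],o["eef_pos"],o["width"],o["force"])
for c in ["top","scene","wrist"]:
    s=optics.snapshot(c); cv2.imwrite(f"pics/{c}5.png",s["frame"][:,:,::-1])
    for n in ["basket_bar","basket","lid_handle","catch_tab"]: print(c,n,[(np.round(d["xyz"],3),round(d["score"],2)) for d in optics.tip_of(n,c)[:2]])
cv2.imwrite("pics/c5.png",np.hstack([cv2.resize(cv2.imread("pics/scene5.png")[110:260,270:390],(384,480),interpolation=cv2.INTER_CUBIC),cv2.resize(cv2.imread("pics/wrist5.png")[60:360,130:390],(416,480))]))
h=np.array([.533,-.228]); print(rel([*h,.33],-.087))
```

```text
13.3 [0.60064243 0.19282972 0.33813185] 0.04251559678199389 [0.36028641 0.2007784  0.39492558]
top basket_bar [(array([0.6  , 0.189, 0.225]), 0.6)]
top basket [(array([0.598, 0.192, 0.098]), 0.88)]
top lid_handle [(array([ 0.533, -0.226,  0.169]), 0.7)]
top catch_tab []
scene basket_bar [(array([0.6  , 0.19 , 0.221]), 0.86)]
scene basket [(array([0.594, 0.193, 0.1  ]), 0.8), (array([ 0.597,  0.191, -0.   ]), 0.6)]
scene lid_handle [(array([ 0.535, -0.229,  0.165]), 0.69)]
scene catch_tab [(array([ 0.442, -0.218,  0.142]), 0.57)]
wrist basket_bar [(array([0.601, 0.196, 0.223]), 0.73)]
wrist basket []
wrist lid_handle [(array([ 0.578, -0.233, -0.001]), 0.69)]
wrist catch_tab []
[-2.053, -0.564, 0.004, -0.0, 0.0, 0.064]
```

View pics/c5.png

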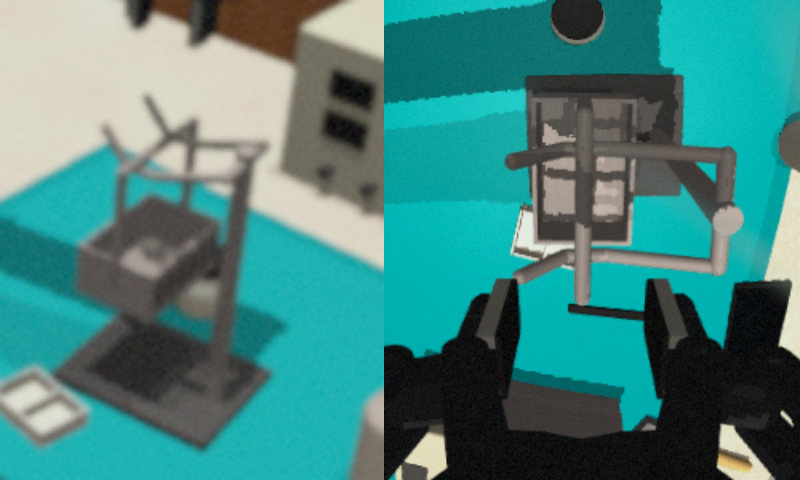

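The basket hangs free in both views. Moving to the lid handle.

Request:
{"fn": "apply_moves", "kwargs": {
  "plan": [
    [[-0.2, -0.06, 0, 0, 0, 0, 0], [-0.4, -0.12, 0, 0, 0, 0, 0], [-0.6, -0.18, 0, 0, 0, 0, 0], [-0.8, -0.25, 0, 0, 0, 0, 0], [-1, -0.3, 0, 0, 0, 0, 0]]
  ]
}}

```text
clock: 14.47
eef_pos: [0.5603, -0.014, 0.3311]
tcp_rot: [-0.0, 0.665, 0.747, 0.0]
force: [1.3, 0.4, -0.7]
width: 0.0426
finger_force: 0.0
```

Request:
{"fn": "apply_moves", "kwargs": {
  "plan": [
    [[-0.2, -0.05, 0, 0, 0, 0.03, 0], [-0.4, -0.1, 0, 0, 0, 0.06, 0], [-0.6, -0.15, 0, 0, 0, 0.064, 0], [-0.8, -0.2, 0, 0, 0, 0.064, 0], [-1, -0.26, 0, 0, 0, 0.064, 0.3], [-1, -0.26, 0, 0, 0, 0.064, 0.3], [-1, -0.26, 0, 0, 0, 0.064, 0.3], [-1, -0.26, 0, 0, 0, 0.064, 0.3]]
  ]
}}

```text
clock: 15.13
eef_pos: [0.5327, -0.2166, 0.3307]
tcp_rot: [-0.0, 0.737, 0.676, 0.001]
force: [-0.2, 1.8, 0.2]
width: 0.0553
finger_force: 0.0
```

Run:
```python
from h import *
import cv2
o=robot.get_obs(); print(o["clock"],o["eef_pos"],o["width"],o["force"],np.round(o["qpos"],2))
s=optics.snapshot("wrist"); cv2.imwrite("pics/w6.png",s["frame"][:,:,::-1])
for n in ["lid_handle","catch_tab","lid_hinge","cleaner"]: print(n,[(np.round(d["xyz"],3),round(d["score"],2)) for d in optics.tip_of(n,"wrist")[:2]])
print(rel([.533,-.228,.162],-.087))
```

```text
15.1333 [ 0.53273694 -0.21662733  0.33072437] 0.055336218211602846 [-0.24216733  1.75919632  0.1708493 ] [-0.12  0.39  0.72  1.29 -0.25  1.56  0.48]
lid_handle [(array([ 0.53 , -0.223,  0.165]), 0.69)]
catch_tab [(array([ 0.448, -0.214,  0.139]), 0.82)]
lid_hinge [(array([ 0.668, -0.24 ,  0.125]), 0.9)]
cleaner [(array([ 0.579, -0.236,  0.001]), 0.61)]
[-0.065, 0.004, 0.843, 0.0, -0.0, 0.001]
```

View pics/w6.png

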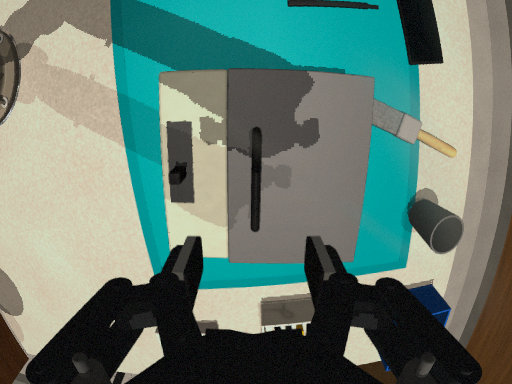

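The handle bar is vertical in the image at column 256, centred between the jaws and aligned with them. Descending and gripping.

Request:
{"fn": "apply_moves", "kwargs": {
  "plan": [
    [[-0.03, 0, 0.2, 0, 0, 0, 0.3], [-0.05, 0, 0.4, 0, 0, 0, 0.3], [-0.05, 0, 0.58, 0, 0, 0, 0.3], [-0.05, 0, 0.72, 0, 0, 0, 0.3], [-0.05, 0, 0.8, 0, 0, 0, 0.3], [-0.05, 0, 0.845, 0, 0, 0, 0.3], [-0.05, 0, 0.845, 0, 0, 0, 0.3], [-0.05, 0, 0.845, 0, 0, 0, -0.3], [-0.05, 0, 0.845, 0, 0, 0, -1], [-0.05, 0, 0.845, 0, 0, 0, -1], [-0.05, 0, 0.845, 0, 0, 0, -1], [-0.05, 0, 0.845, 0, 0, 0, -1], [-0.05, 0, 0.845, 0, 0, 0, -1], [-0.05, 0, 0.845, 0, 0, 0, -1]]
  ],
  "force": 40
}}

```text
clock: 16.55
eef_pos: [0.5342, -0.2276, 0.1635]
tcp_rot: [0.003, 0.737, 0.676, 0.002]
force: [4.5, 0.0, 3.2]
width: 0.0084
finger_force: 39.2
```

Request:
{"fn": "apply_moves", "kwargs": {
  "plan": [
    [[0, 0, -0.01, 0, 0, 0, -1], [0, 0, -0.02, 0, 0, 0, -1], [0, 0, -0.02, 0, 0, 0, -1], [0, 0, -0.02, 0, 0, 0, -1]]
  ]
}}

```text
clock: 16.88
eef_pos: [0.5348, -0.2276, 0.1657]
tcp_rot: [0.003, 0.737, 0.676, 0.001]
force: [10.2, -3.3, -6.9]
width: 0.0084
finger_force: 38.9
```

Request:
{"fn": "apply_moves", "kwargs": {
  "plan": [
    [[0, 0, -0.01, 0, 0, 0, -1], [0, 0, -0.015, 0, 0, 0, -1], [0, 0, -0.015, 0, 0, 0, -1], [0, 0, -0.015, 0, 0, 0, -1]]
  ]
}}

```text
clock: 17.22
eef_pos: [0.5355, -0.2276, 0.1679]
tcp_rot: [0.004, 0.737, 0.676, 0.001]
force: [12.5, -3.3, -9.6]
width: 0.0085
finger_force: 39.0
```

Request:
{"fn": "apply_moves", "kwargs": {
  "plan": [
    [[0, 0.01, -0.01, 0, 0, 0, -1], [0, 0.015, -0.02, 0, 0, 0, -1], [0, 0.015, -0.02, 0, 0, 0, -1], [0, 0.015, -0.02, 0, 0, 0, -1]]
  ]
}}

```text
clock: 17.55
eef_pos: [0.5357, -0.2277, 0.1686]
tcp_rot: [0.001, 0.737, 0.676, -0.001]
force: [11.6, -5.6, -20.2]
width: 0.0082
finger_force: 39.1
```

The force climbs to 20 N with hardly any further motion, so the lid is caught. Easing down, releasing and moving over beside the catch.

Request:
{"fn": "apply_moves", "kwargs": {
  "plan": [
    [[0, 0, 0.02, 0, 0, 0, -1], [0, 0, 0.035, 0, 0, 0, -1], [0, 0, 0.035, 0, 0, 0, -1], [0, 0, 0.035, 0, 0, 0, -0.2], [0, 0, 0.035, 0, 0, 0, 0.2], [0, 0, 0.035, 0, 0, 0, 0.2], [0, 0, 0.035, 0, 0, 0, 0.2], [0, 0, -0.1, 0, 0, 0, 0.2], [0, 0, -0.3, 0, 0, 0, 0.2], [0, 0, -0.3, 0, 0, 0, -0.3], [-0.08, -0.2, -0.3, 0, 0, 0, -1], [-0.16, -0.4, -0.3, 0, 0, 0, -1], [-0.2, -0.46, -0.3, 0, 0, 0, -1], [-0.2, -0.46, -0.3, 0, 0, 0, -1], [-0.2, -0.46, -0.3, 0, 0, 0, -1], [-0.2, -0.46, -0.3, 0, 0, 0, -1]]
  ]
}}

```text
clock: 18.88
eef_pos: [0.4408, -0.2582, 0.233]
tcp_rot: [0.0, 0.736, 0.677, 0.001]
force: [0.9, -0.2, -0.2]
width: -0.0004
finger_force: 0.0
```

Run:
```python
from h import *
import cv2
o=robot.get_obs(); print(o["clock"],o["eef_pos"],o["width"],o["force"],np.round(o["qpos"],2))
for c in ["wrist","scene","top"]:
  s=optics.snapshot(c); cv2.imwrite(f"pics/{c}7.png",s["frame"][:,:,::-1])
  for n in ["catch_tab","lid_handle"]: print(c,n,[(np.round(d["xyz"],3),round(d["score"],2)) for d in optics.tip_of(n,c)[:2]])
t=np.array([.445,-.2165])+np.array([-.0028,-.0319])
print(rel([*t,.14],-.087))
```

```text
18.8833 [ 0.44078846 -0.25823724  0.23301908] -0.00037959187487402314 [ 0.91958877 -0.23534111 -0.20201852] [-0.1   0.28  0.75  1.66 -0.2   1.28  0.61]
wrist catch_tab [(array([ 0.448, -0.217,  0.139]), 0.83)]
wrist lid_handle [(array([ 0.528, -0.222,  0.166]), 0.78)]
scene catch_tab [(array([ 0.442, -0.216,  0.142]), 0.57)]
scene lid_handle [(array([ 0.535, -0.234,  0.165]), 0.71)]
top catch_tab [(array([ 0.446, -0.218,  0.14 ]), 0.56)]
top lid_handle [(array([ 0.536, -0.23 ,  0.169]), 0.69)]
[0.054, 0.007, 0.463, -0.0, 0.0, 0.0]
```

View pics/wrist7.png

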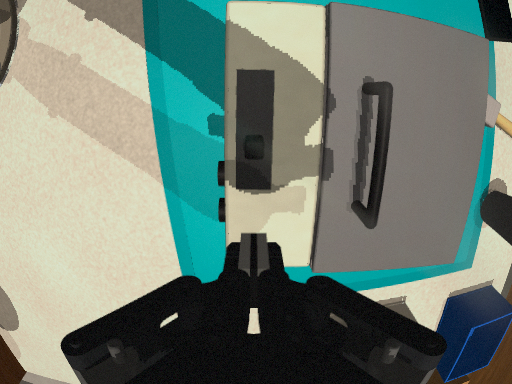

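The tab is at (254,147), directly ahead of the shut fingers. Descending and pushing toward +y.

Request:
{"fn": "apply_moves", "kwargs": {
  "plan": [
    [[0, 0, 0.15, 0, 0, 0, -1], [0, 0, 0.3, 0, 0, 0, -1], [0, 0, 0.42, 0, 0, 0, -1], [0, 0, 0.463, 0, 0, 0, -1], [0, 0, 0.463, 0, 0, 0, -1], [0.04, 0, 0.463, 0, 0, 0, -1], [0.08, 0, 0.463, 0, 0, 0, -1], [0.11, 0, 0.463, 0, 0, 0, -1], [0.13, 0, 0.463, 0, 0, 0, -1], [0.15, 0, 0.463, 0, 0, 0, -1], [0.17, 0, 0.463, 0, 0, 0, -1], [0.19, 0, 0.463, 0, 0, 0, -1], [0.2, 0, 0.463, 0, 0, 0, -1], [0.2, 0, 0.463, 0, 0, 0, -1], [0.2, 0, 0.463, 0, 0, 0, -1]]
  ]
}}

```text
clock: 20.58
eef_pos: [0.4429, -0.2186, 0.1399]
tcp_rot: [-0.001, 0.737, 0.676, 0.0]
force: [0.5, -0.3, -0.0]
width: 0.0003
finger_force: 0.6
```

Request:
{"fn": "apply_moves", "kwargs": {
  "plan": [
    [[0.01, 0, 0, 0, 0, 0, -1], [0.02, 0, 0, 0, 0, 0, -1], [0.02, 0, 0, 0, 0, 0, -1]]
  ]
}}

```text
clock: 20.83
eef_pos: [0.4431, -0.2152, 0.1399]
tcp_rot: [-0.0, 0.737, 0.676, -0.0]
force: [0.1, -2.7, 0.4]
width: -0.0001
finger_force: 1.3
```

Request:
{"fn": "apply_moves", "kwargs": {
  "plan": [
    [[0.01, 0, 0, 0, 0, 0, -1], [0.02, 0, 0, 0, 0, 0, -1], [0.02, 0, 0, 0, 0, 0, -1]]
  ]
}}

```text
clock: 21.08
eef_pos: [0.4431, -0.215, 0.14]
tcp_rot: [0.002, 0.738, 0.675, -0.002]
force: [0.9, -8.2, -3.1]
width: -0.0
finger_force: 4.4
```

Run:
```python
from h import *
import cv2
print(robot.get_obs()["force"])
for c in ["wrist","scene","top"]:
  s=optics.snapshot(c); cv2.imwrite(f"pics/{c}8.png",s["frame"][:,:,::-1])
  for n in ["catch_tab"]: print(c,n,[(np.round(d["xyz"],3),round(d["score"],2)) for d in optics.tip_of(n,c)[:2]])
```

```text
[ 0.90743203 -8.15210936 -3.09531507]
wrist catch_tab [(array([ 0.448, -0.196,  0.137]), 0.85)]
scene catch_tab [(array([ 0.444, -0.194,  0.14 ]), 0.62), (array([ 0.666, -0.241,  0.124]), 0.34)]
top catch_tab []
```

The tab moved from y = -0.217 to -0.195 and has reached its stop. Backing off and returning to the handle.

Request:
{"fn": "apply_moves", "kwargs": {
  "plan": [
    [[-0.1, 0, 0, 0, 0, 0, -1], [-0.1, 0, 0, 0, 0, 0, -1], [-0.1, 0, -0.2, 0, 0, 0, -0.5], [-0.1, 0, -0.4, 0, 0, 0, 0.2], [-0.08, 0.2, -0.4, 0, 0, 0, 0.2], [-0.06, 0.4, -0.4, 0, 0, 0, 0.2], [-0.03, 0.46, -0.4, 0, 0, 0, 0.2], [-0.03, 0.46, -0.4, 0, 0, 0, 0.2]]
  ]
}}

```text
clock: 22.05
eef_pos: [0.5386, -0.2199, 0.2186]
tcp_rot: [-0.002, 0.734, 0.679, 0.001]
force: [-0.1, 0.5, -1.1]
width: 0.0511
finger_force: 0.0
```

Run:
```python
from h import *
o=robot.get_obs(); print(o["clock"],o["eef_pos"],o["width"],o["force"],np.round(o["qpos"],2))
print(rel([.5345,-.2276,.163],-.087))
```

```text
22.05 [ 0.53860396 -0.21994721  0.21860125] 0.05106000062005869 [-0.05638066  0.47412102 -1.13048716] [-0.12  0.45  0.7   1.48 -0.3   1.32  0.53]
[-0.041, -0.017, 0.278, -0.0, -0.001, 0.003]
```

Request:
{"fn": "apply_moves", "kwargs": {
  "plan": [
    [[-0.04, -0.02, 0.1, 0, 0, 0, 0.2], [-0.04, -0.02, 0.2, 0, 0, 0, 0.2], [-0.04, -0.02, 0.278, 0, 0, 0, 0.2], [-0.04, -0.02, 0.278, 0, 0, 0, 0.2], [-0.04, -0.02, 0.278, 0, 0, 0, -0.3], [-0.04, -0.02, 0.278, 0, 0, 0, -1], [-0.04, -0.02, 0.278, 0, 0, 0, -1], [-0.04, -0.02, 0.278, 0, 0, 0, -1], [-0.04, -0.02, 0.278, 0, 0, 0, -1], [-0.04, -0.02, 0.278, 0, 0, 0, -1], [-0.04, -0.02, 0.278, 0, 0, 0, -1]]
  ],
  "force": 30
}}

```text
clock: 22.97
eef_pos: [0.5336, -0.2331, 0.1661]
tcp_rot: [0.003, 0.737, 0.676, 0.002]
force: [5.8, -1.9, -2.8]
width: 0.0086
finger_force: 29.3
```

Request:
{"fn": "apply_moves", "kwargs": {
  "plan": [
    [[0, 0.005, -0.03, 0, 0, 0, -1], [0, 0.02, -0.06, 0, 0, 0, -1], [0, 0.048, -0.114, 0, 0, 0, -1], [0, 0.048, -0.114, 0, 0, 0, -1], [0, 0.048, -0.114, 0, 0, 0, -1]]
  ]
}}

```text
clock: 23.38
eef_pos: [0.5424, -0.234, 0.1881]
tcp_rot: [0.003, 0.737, 0.676, 0.001]
force: [6.4, -3.2, -7.1]
width: 0.0084
finger_force: 29.4
```

The lid is free. Following the arc up.

Request:
{"fn": "apply_moves", "kwargs": {
  "plan": [
    [[0, 0.032, -0.054, 0, 0, 0, -1], [0, 0.068, -0.104, 0, 0, 0, -1], [0, 0.108, -0.151, 0, 0, 0, -1], [0, 0.152, -0.194, 0, 0, 0, -1], [0, 0.2, -0.233, 0, 0, 0, -1], [0, 0.2, -0.233, 0, 0, 0, -1]]
  ]
}}

```text
clock: 23.88
eef_pos: [0.5791, -0.2378, 0.2351]
tcp_rot: [-0.0, 0.737, 0.676, -0.001]
force: [-3.8, 1.2, 1.2]
width: 0.0086
finger_force: 29.7
```

Run:
```python
from h import *
o=robot.get_obs(); print(o["clock"],o["eef_pos"],o["tcp_rot"],o["wrist_torque"],np.round(o["qpos"],2))
for c in ["wrist","scene","top"]:
  s=optics.snapshot(c)
  print(c,[(np.round(d["xyz"],3),round(d["score"],2)) for d in optics.tip_of("lid_handle",c)[:2]])
```

```text
23.8833 [ 0.57910225 -0.23781413  0.23509497] [-2.35624812e-04  7.37103636e-01  6.75778954e-01 -9.89483462e-04] [ 0.07213525  0.85917568 -0.13864444] [-0.07  0.54  0.69  1.32 -0.34  1.4   0.53]
wrist [(array([ 0.574, -0.228,  0.229]), 0.85)]
scene [(array([ 0.578, -0.235,  0.227]), 0.56)]
top [(array([ 0.576, -0.232,  0.236]), 0.72)]
```

Request:
{"fn": "apply_moves", "kwargs": {
  "plan": [
    [[0, 0.052, -0.035, 0, 0, 0, -1], [0, 0.106, -0.065, 0, 0, 0, -1], [0, 0.162, -0.091, 0, 0, 0, -1], [0, 0.205, -0.108, 0, 0, 0, -1], [0, 0.242, -0.119, 0, 0, 0, -1], [0, 0.242, -0.119, 0, 0, 0, -1], [0, 0.242, -0.119, 0, 0, 0, -1]]
  ]
}}

```text
clock: 24.77
eef_pos: [0.6283, -0.2429, 0.2607]
tcp_rot: [0.003, 0.737, 0.676, 0.0]
force: [-4.3, -0.6, 7.3]
width: 0.0087
finger_force: 31.4
```

Run:
```python
from h import *
import cv2
o=robot.get_obs(); print(o["clock"],o["eef_pos"],o["tcp_rot"],o["wrist_torque"],np.round(o["qpos"],2))
for c in ["wrist","scene","top"]:
  s=optics.snapshot(c); cv2.imwrite(f"pics/{c}9.png",s["frame"][:,:,::-1])
  for n in ["lid_handle","basket_bar"]: print(c,n,[(np.round(d["xyz"],3),round(d["score"],2)) for d in optics.tip_of(n,c)[:2]])
```

```text
24.7667 [ 0.62831437 -0.24294028  0.26065472] [2.71090898e-03 7.37217272e-01 6.75650192e-01 4.03923672e-04] [-0.15052205  0.77361296 -0.13605093] [-0.02  0.63  0.68  1.11 -0.38  1.52  0.5 ]
wrist lid_handle [(array([ 0.63 , -0.235,  0.256]), 0.84)]
wrist basket_bar []
scene lid_handle [(array([ 0.627, -0.239,  0.254]), 0.79), (array([0.577, 0.092, 0.003]), 0.38)]
scene basket_bar [(array([0.6  , 0.192, 0.222]), 0.64)]
top lid_handle [(array([ 0.626, -0.237,  0.261]), 0.87)]
top basket_bar [(array([0.599, 0.189, 0.222]), 0.97), (array([0.575, 0.09 , 0.002]), 0.69)]
```

View pics/scene9.png

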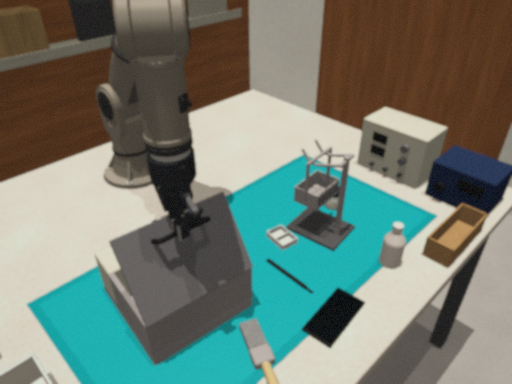

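The lid stands open at about 55° in the gripper, at (180,225) in the picture. The basket hangs on the hook at (318,188), and the bystanders haven't moved. Settling briefly, then handing in.

Request:
{"fn": "apply_moves", "kwargs": {
  "plan": [
    [[0, 0, 0, 0, 0, 0, -1], [0, 0, 0, 0, 0, 0, -1], [0, 0, 0, 0, 0, 0, -1], [0, 0, 0, 0, 0, 0, -1], [0, 0, 0, 0, 0, 0, -1], [0, 0, 0, 0, 0, 0, -1]]
  ]
}}

```text
clock: 25.72
eef_pos: [0.628, -0.2429, 0.2605]
tcp_rot: [0.003, 0.737, 0.676, 0.0]
force: [-3.3, -1.2, 7.0]
width: 0.0086
finger_force: 31.4
```

```bash
python3 -c "
from station import robot
o=robot.get_obs(); print(o['eef_pos'],o['force'],o['qvel']); print(robot.sign_off())"
```

```text
[ 0.62795393 -0.24288675  0.26052372] [-3.27015641 -1.20902099  7.04038115] [ 6.98663829e-05 -8.47771932e-04 -6.89500862e-04  9.76102565e-04
  2.27599806e-04  1.78222770e-04  1.28803174e-03]
the job is handed in; nothing more can be done
None
```

I handed the job in at about 26 s, with no verdict returned: the basket hangs free on the double hook, the tug found the lid caught, I slid the catch to its released end, and the gripper holds the lid still at about 55°, with the jar, tray and stick untouched.

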